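# Put the moisture meter's test kit back in its trays

## Task

The test kit has been left mixed on the counter: put the steel calibration weights in the wooden tray, the large one in its large bay and the small one in its small bay, put the two capped sample jars in the galvanized tray, one in each bay (either way round), and put the hopper cup in the round stand. Everything must stand upright, flat on the floor of its place, and be let go; leave the yellow scoop and the smoked lid where they lie.

Things in the scene. Friction and masses are not known exactly. Their poses are not given: they have to be found in the camera images.
- weight_large_center (a point): Large calibration weight: plain upright solid steel cylinder, diameter 46 mm, height 58 mm, 0.75 kg. This point is its centre, 29 mm above its underside; z is its axis.
- weight_small_center (a point): Small calibration weight: plain upright solid steel cylinder, diameter 26 mm, height 56 mm, 0.23 kg. This point is its centre, 28 mm above its underside; z is its axis.
- jar_tall_center (a point): Tall sample jar: closed white plastic cylinder with a black cap of the same width, diameter 50 mm, height 85 mm, 0.1 to 0.2 kg. This point is its centre, 42.5 mm above its underside; z is its axis.
- jar_short_center (a point): Short sample jar: closed white plastic cylinder with a black cap of the same width, diameter 50 mm, height 65 mm, 0.07 to 0.14 kg. This point is its centre, 32.5 mm above its underside; z is its axis.
- hopper_cup_center (a point): Hopper cup: open galvanized cup with straight sides, outer diameter 60 mm, height 60 mm, wall 3 mm, mouth up, 0.16 kg. This point is at mid-height on its axis, 30 mm above its underside; z is its axis.
- weight_tray: Weight tray, fixed: shallow dark wooden tray with a cork floor, 78 mm (its x) by 129 mm (its y); the floor is 3 mm and all rims and the divider are 10 mm above the counter. Origin on its underside, at the centre of its outline. The large bay (68 by 68 mm inside) is centred at x = 0, y = -25.5 mm; the small bay (46 by 46 mm inside) at x = 0, y = +36.5 mm.
- jar_tray: Jar tray, fixed: shallow galvanized tray, 82 mm (its x) by 159 mm (its y); the floor is 3 mm and the rims and the divider are 10 mm above the counter. Origin on its underside, at its centre. Two equal bays (72 by 72 mm inside) are centred at x = 0, y = -38.5 mm and x = 0, y = +38.5 mm.
- cup_stand: Cup stand, fixed: shallow round grey plastic dish, outer diameter 92 mm, inner diameter 82 mm; the floor is 3 mm and the rim 10 mm above the counter. Origin on its underside, at its centre.
- scoop_center (a point): Bystander, loose: yellow plastic scoop, 185 mm long, 32 mm high, lying with its pan (85 by 57 mm) to its +x and its handle (100 mm) to its -x. This point is where the handle meets the pan, 14 mm up. To be left alone.
- sample_lid_center (a point): Bystander, loose: smoked acrylic disc lid, diameter 110 mm, 6 mm thick, with a black knob (diameter 20 mm, 16 mm high) on top. This point is at the centre of the disc, 3 mm up. To be left alone.
Not all that is in view belongs to the job. What is meant by the jar_tray is not purple or red, and is the larger of those in its own colour.

How it is judged:
By the outcome, as a careful person would: the job done as asked, in the order asked, and still so for the second after the job is handed in, with the robot touching nothing.
It also fails if it takes over 115 s, if anything falls off the work surface, if the arm or the gripper's body presses on something with over 40 N, if the wrist force passes 120 N, or if a joint passes its speed limit or range.

## Robot

A 6-joint arm with a two-finger parallel gripper is mounted at the origin on the work surface. World frame = base frame: x ahead of the robot, y to its left, z up, the work surface at z = 0. Lengths are in m, angles in degrees, forces in N, time in s.
With the tool pointing down it reaches from about 0.4 to 0.825 m from the base axis. Payload 7 kg.
Tool frame: the origin (TCP) lies on the centre line of the jaws, within the pads' length; the fingertips stand 8 mm ahead of it and the grasp point (between the pads) lies 11 mm behind it; z points along the fingers, y is the line along which they close (so a half turn about z gives the same grasp; the last joint's range is limited). The gripper opens to 88 mm and grips with 3 to 60 N. Pads are 19 mm wide; open, the fingers measure 130 mm over their backs; the gripper's body (78 mm by 193 mm) begins 47 mm behind the grasp point.
Start: joints at [-57.978, 20.546, 0.682, 0, -70.136, -16.507], TCP at [0.181, -0.65, 0.202] pointing down, gripper open.
Joint ranges: [-176.03, 176.03], [-82.01, 121.73], [-58.28, 71.71], [-173.87, 95.51], [-174.79, -0.11], [-173.66, 173.66]. Speed limits (degrees/s): [136.94, 136.94, 172.46, 180, 180, 180].

## Interface

Orientations are given as [roll, pitch, yaw] about the fixed x, y, z axes, in that order (R = Rz(yaw) Ry(pitch) Rx(roll)).
In Python, from plant import ctrl, vision gives the robot as it stands. The module is installed in compiled form; this text tells all that it offers.
- The arm moves only by the tool move_arm, never from a script. Its argument "moves" is one flat list of numbers, 7 for each row, row after row: the finger opening in cm, from 0 to 8.76, then the shift along the tool's x, y, z in cm, then the turn, a rotation vector about the tool's x, y, z in rad. A call has 1 to 8 rows; each row shifts and turns the commanded pose from where the row before left it, along the tool's axes as they then stand; what a row does not reach is not made up. A row lasts 1/10 s, in which the tool goes at most 50 mm and 8.59 degrees, less where a joint would pass 70% of its speed; a pose out of reach is approached as far as the arm can. A call with a gripper value outside its range is refused whole. The fingers move at their own pace and stop on an object; the grip force is fixed at half the most. Time passes only in rows, so rows that do not move let the fingers close. It gives the time, the measured TCP pose, the force, the opening and the grip force at its end, in the units of the state.
- ctrl.get_obs(): the state, without advancing time (a new reading comes with each control period).
- vision.snapshot(name): name is "side" or "top" or "wrist"; returns (picture, depth): 400x640x3 uint8, red, green, blue; 400x640 float32, m along the optical axis (not along the pixel's ray), 0 where there is no reading.
- vision.camera_model(name): a dict with "vertical_fov" (degrees; the focal length in pixels is half the picture's height over the tangent of half this angle, whatever the lens; pixels are square), "cx", "cy" (the principal point, pixels), "D" ([k1, k2, p1, p2, k3] as OpenCV has them; the pictures are not rectified), "cam_to_world" (4x4, takes a point from camera to world coordinates). Camera axes: x right, y down, z forward; pixel columns grow to the right and rows downward; lengths in m; the calibration is good to about 2 mm. A picture is of the moment at which its call begins: read the wrist's pose just before it. camera_model takes no time and is no camera call; for the wrist camera it gives the pose at the moment of the call.
- ctrl.close_job(): hands the job in; it is judged then, once.
The state is a dict: "clock": time; "joint_pos": joint angles; "qvel": joint speeds; "tau": joint torques, N m; "tool_pos": TCP position; "orientation": TCP orientation; "force": force on the tool from outside, world axes, zero at the start; "moment": the same for the moment, N m; "opening": finger opening in m; "gripper_force": force on a finger pad.
Only numpy, scipy, OpenCV 4.12 (cv2) and the standard library are available. Lean on these libraries where they do the work, as an engineer would, in place of code of your own. Each camera call takes 0.05 s, during which the arm holds its last target. There are 200 camera calls.

## Working session

There is one attempt and no reset: what is moved stays moved. The work goes in short steps, Python scripts to look and compute and a tool call to move; the robot and the scene stay as the last step left them, time stands still between calls to the robot, and variables do not carry over. Pictures are saved under pics/ and viewed, at most 14 in all, crops included, and the job is handed in when it is done.

Besides the shell and the picture viewer there is one more tool, called after ">>>" in YAML: its name, and indented under it one key for each argument. move_arm: Moves the arm, as the interface text tells. Its arguments: {"type":"object","properties":{"moves":{"type":"array"}},"required":["moves"]}

```bash
mkdir -p pics; cat > h.py <<'E'
import numpy as np, cv2
from plant import ctrl, vision
def snap(n,f):
    m=vision.camera_model(n); p,d=vision.snapshot(n)
    cv2.imwrite(f'pics/{f}.png',p[:,:,::-1]); np.savez(f'pics/{f}.npz',p=p,d=d,T=m['cam_to_world'],fov=m['vertical_fov'],c=[m['cx'],m['cy']],D=m['D'])
    return p,d
def load(f): return np.load(f'pics/{f}.npz')
def rays(s,uv):
    F=200/np.tan(np.radians(float(s['fov'])/2)); K=np.array([[F,0,s['c'][0]],[0,F,s['c'][1]],[0,0,1]])
    return cv2.undistortPoints(np.array(uv,float).reshape(-1,1,2),K,s['D']).reshape(-1,2)
def atz(s,uv,z):  # pixel -> world on plane z
    r=rays(s,uv); d=np.c_[r,np.ones(len(r))]@s['T'][:3,:3].T; o=s['T'][:3,3]
    return o+d*((z-o[2])/d[:,2])[:,None]
def cloud(s):
    v,u=np.mgrid[:400,:640]; r=rays(s,np.c_[u.ravel(),v.ravel()]); z=s['d'].ravel()[:,None]
    P=np.c_[r*z,z]@s['T'][:3,:3].T+s['T'][:3,3]; P[z[:,0]==0]=np.nan
    return P.reshape(400,640,3)
E
python3 - <<'E'
from h import *
for n in ['top','side']:
    snap(n,n+'0'); s=load(n+'0'); print(n,s['T'].round(3),s['fov'],s['c'],s['D'])
o=ctrl.get_obs(); print(o)
E
```

```text
top [[ 0.024 -0.998  0.052  0.484]
 [-1.    -0.024  0.007 -0.004]
 [-0.005 -0.052 -0.999  1.508]
 [ 0.     0.     0.     1.   ]] 53.19101460364189 [327.95928968 203.37797034] [-0.03957073  0.          0.          0.          0.        ]
side [[-0.956 -0.171  0.24   0.264]
 [-0.293  0.48  -0.827  1.086]
 [ 0.026 -0.86  -0.509  0.734]
 [ 0.     0.     0.     1.   ]] 46.45101935909918 [324.11675506 193.60716179] [0.048418 0.       0.       0.       0.      ]
{'clock': 0.1, 'joint_pos': array([-5.79782288e+01,  2.05863412e+01,  6.39724344e-01, -1.59107809e-02,
       -7.01329354e+01, -1.65080853e+01]), 'qvel': array([-0.00130353, -0.02503307,  0.07404187,  0.11124166, -0.02062044,
        0.02474011]), 'tau': array([-5.15092888e-04, -5.84161162e+01,  2.93754405e+01,  7.01551214e+00,
        1.02741370e-02, -6.48913397e-05]), 'tool_pos': array([ 0.18040367, -0.64998611,  0.20153862]), 'orientation': array([ 1.79919476e+02, -8.26520936e-03, -1.64491726e+02]), 'force': array([ 0.32365467, -0.78281825,  0.39500766]), 'moment': array([ 0.00488952, -0.06132098, -0.00828048]), 'gripper_force': 0.0, 'opening': 0.08775515132088378}
```

View pics/top0.png

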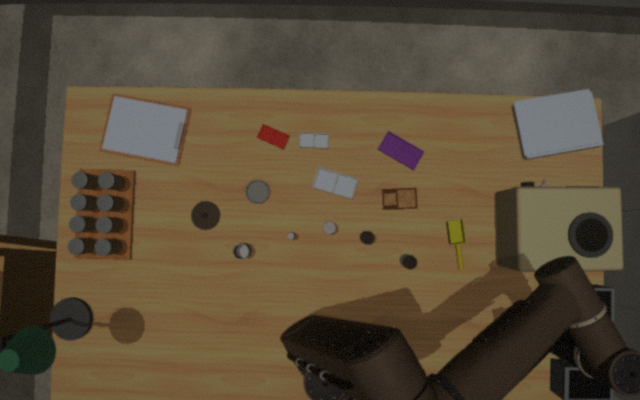

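View pics/side0.png

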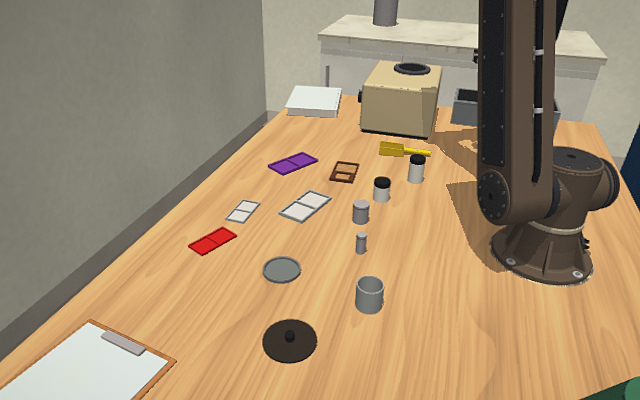

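Top picture: the tray candidates are red (273,136), small galvanized (314,141), large galvanized (335,183) and purple (401,151). The jar_tray is the large galvanized one (335,183), the weight_tray is the wooden one (400,198) and the stand is at (258,191). The jars are black-topped at (367,237) and (409,261), the large weight is at (330,228), the small weight at (292,237), the cup at (243,251). The lid is at (205,215) and the scoop at (457,240).

```bash
python3 - <<'E'
from h import *
s=load('top0'); c=s['p'][120:280,180:480,::-1]
c=cv2.convertScaleAbs(cv2.resize(c,None,fx=2.65,fy=2.65,interpolation=cv2.INTER_CUBIC),alpha=1.6); cv2.imwrite('pics/c1.png',c)
for n in ['top0','side0']:
    s=load(n); P=cloud(s); z=P[:,:,2]
    m=((z>.02)&(z<.12)&(P[:,:,0]>.3)&(P[:,:,0]<.75)&(abs(P[:,:,1])<.4)).astype(np.uint8)
    k,l,st,ce=cv2.connectedComponentsWithStats(m)
    for i in range(1,k):
        if st[i,4]<25: continue
        Q=P[l==i]; zt=np.percentile(Q[:,2],95); T=Q[Q[:,2]>zt-.006]
        print(n,ce[i].round(),st[i,4],'ztop',zt.round(4),'c',((T.min(0)+T.max(0))/2).round(4),'ext',np.ptp(T,axis=0).round(3))
    print('table z',np.nanmedian(z[(abs(P[:,:,0]-.5)<.1)&(abs(P[:,:,1])<.2)]))
s=load('top0'); print(atz(s,[[335,183],[400,198],[258,191],[314,141]],.005).round(3))
E
```

```text
top0 [328. 228.] 124 ztop 0.0635 c [0.4714 0.0016 0.0623] ext [0.04  0.04  0.009]
top0 [366. 237.] 156 ztop 0.0711 c [ 0.4389 -0.1358  0.0692] ext [0.047 0.047 0.008]
top0 [290. 236.] 46 ztop 0.0603 c [0.4373 0.1405 0.0584] ext [0.022 0.022 0.008]
top0 [241. 251.] 115 ztop 0.0623 c [0.3768 0.3182 0.0605] ext [0.055 0.056 0.008]
top0 [408. 262.] 198 ztop 0.09 c [ 0.3548 -0.2881  0.0884] ext [0.046 0.047 0.008]
table z 0.0007040470558667966
side0 [416. 166.] 360 ztop 0.0861 c [ 0.3561 -0.2856  0.0842] ext [0.048 0.054 0.008]
side0 [382. 186.] 315 ztop 0.0663 c [ 0.438  -0.1369  0.064 ] ext [0.048 0.053 0.007]
side0 [361. 209.] 295 ztop 0.0594 c [ 4.698e-01 -1.000e-04  5.720e-02] ext [0.044 0.05  0.008]
side0 [361. 239.] 163 ztop 0.0566 c [0.4368 0.1421 0.0546] ext [0.024 0.025 0.007]
side0 [370. 291.] 753 ztop 0.0603 c [0.3764 0.321  0.0587] ext [0.058 0.06  0.009]
table z 0.00026696134069847943
[[ 0.639 -0.019  0.005]
 [ 0.588 -0.265  0.005]
 [ 0.602  0.272  0.005]
 [ 0.798  0.065  0.005]]
```

View pics/c1.png

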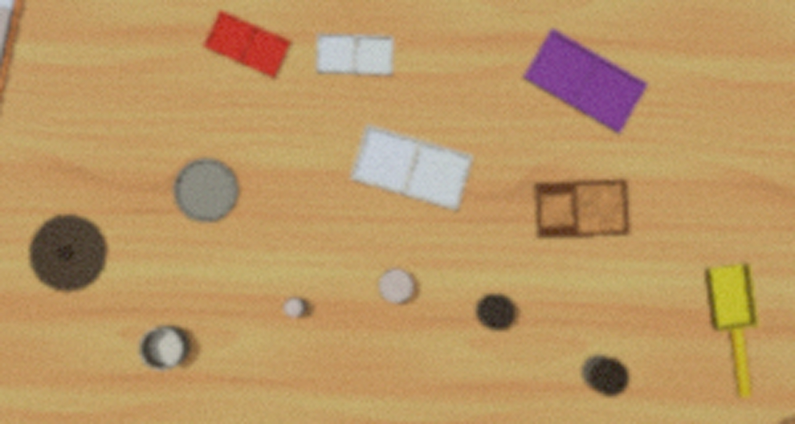

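The crop confirms that the jar_tray is the large galvanized tray, with crop corners (368,127), (471,155), (459,209), (352,180). The wooden tray has its small bay on the left (+y), corners (535,184), (627,181), (628,235), (538,236). The stand is at (207,190).

```bash
python3 - <<'E'
from h import *
s=load('top0')
for n,c in dict(jar=[[368,127],[471,155],[459,209],[352,180]],wt=[[535,184],[627,181],[628,235],[538,236]],stand=[[207,190]]).items():
    w=atz(s,np.array(c)/2.65+[180,120]-.3,.01); print(n,'centre',w.mean(0).round(4))
    if len(c)>1:
        y=(w[0]+w[3]-w[1]-w[2])/2; x=(w[0]+w[1]-w[2]-w[3])/2
        print('y axis deg',np.degrees(np.arctan2(y[1],y[0])).round(1),'len',np.linalg.norm(y).round(3),'x axis',np.degrees(np.arctan2(x[1],x[0])).round(1),np.linalg.norm(x).round(3))
# side check: stand & trays above table
s=load('side0'); P=cloud(s); g=s['p'].astype(int)
for n,uv in dict(jar=(305,206),wt=(344,172),stand=(282,270)).items(): print(n,P[uv[1],uv[0]].round(4))
E
```

```text
jar centre [ 0.6389 -0.0199  0.01  ]
y axis deg 76.1 len 0.155 x axis -13.3 0.079
wt centre [ 0.5859 -0.2617  0.01  ]
y axis deg 92.6 len 0.129 x axis 3.0 0.075
stand centre [0.6002 0.2715 0.01  ]
jar [ 0.6401 -0.0136  0.0035]
wt [ 0.5849 -0.2507  0.0081]
stand [0.5981 0.2766 0.0028]
```

>>> move_arm:
  moves: [8.7,0,0,-2,0,0,-0.14,8.7,0,0,0,0,0,-0.14,8.7,0,0,0,0,0,-0.14,8.7,0,0,0,0,0,-0.14,8.7,0,0,0,0,0,-0.14,8.7,0,0,0,0,0,-0.14,8.7,0,0,0,0,0,-0.14,8.7,0,0,0,0,0,-0.14]

```text
clock: 0.9
tool_pos: [0.1805, -0.6501, 0.2218]
orientation: [180.0, 0.1, -100.0]
force: [-0.3, 0.4, 0.3]
opening: 0.0874
gripper_force: 0.0
```

>>> move_arm:
  moves: [8.7,0,0,0,0,0,-0.113,8.7,0,0,0,0,0,-0.113,8.7,-4.2,-2.1,0,0,0,0,8.7,-4.2,-2.1,0,0,0,0,8.7,-4.2,-2.1,0,0,0,0,8.7,-4.2,-2.1,0,0,0,0,8.7,-4.2,-2.1,0,0,0,0,8.7,-4.2,-2.1,0,0,0,0]

```text
clock: 1.7
tool_pos: [0.295, -0.391, 0.2221]
orientation: [180.0, 0.0, -87.4]
force: [1.3, -0.6, -0.3]
opening: 0.0871
gripper_force: 0.0
```

>>> move_arm:
  moves: [8.7,-4.2,-2.1,0,0,0,0,8.7,-4.2,-2.1,0,0,0,0,8.7,-4.2,-2.1,0,0,0,0,8.7,-4.2,-2.1,0,0,0,0,8.7,-4.2,-2.1,0,0,0,0,8.7,-4.2,-2.1,0,0,0,0,8.7,-4.2,-2.1,0,0,0,0,8.7,0,0,0,0,0,0]

```text
clock: 2.5
tool_pos: [0.4299, -0.0884, 0.2223]
orientation: [-180.0, 0.0, -87.1]
force: [0.1, -0.6, -0.7]
opening: 0.0872
gripper_force: 0.0
```

```bash
cat >> h.py <<'E'
def go(x,y,z,yaw=None):  # shift in tool axes, cm
    o=ctrl.get_obs(); p=o['tool_pos']; a=np.radians(o['orientation'][2]); d=np.array([x,y,z])-p
    print('at',p.round(4),o['orientation'].round(2),'tool shift cm',(100*np.array([d[0]*np.cos(a)+d[1]*np.sin(a),d[0]*np.sin(a)-d[1]*np.cos(a),-d[2]])).round(2))
E
python3 - <<'E'
from h import *
go(.4706,.001,.03); snap('wrist','w1')
s=load('w1');P=cloud(s);z=P[:,:,2];m=((z>.045)&(z<.1)).astype(np.uint8)
k,l,st,ce=cv2.connectedComponentsWithStats(m)
for i in range(1,k):
    if st[i,4]>200:
        Q=P[l==i]; zt=np.percentile(Q[:,2],95);T=Q[Q[:,2]>zt-.005];print(ce[i].round(),st[i,4],zt.round(4),((T.min(0)+T.max(0))/2).round(4),np.ptp(T,axis=0).round(3))
E
```

```text
at [ 0.4299 -0.0884  0.2223] [-1.7997e+02  2.0000e-02 -8.7070e+01] tool shift cm [-8.72 -4.52 19.23]
[405.   6.] 546 0.0868 [ 0.3532 -0.2675  0.0854] [0.026 0.004 0.007]
[318. 136.] 1676 0.0688 [ 0.4375 -0.1381  0.0676] [0.049 0.049 0.005]
[630. 223.] 426 0.0705 [ 0.0531 -0.0499  0.0711] [0.01 0.01 0.01]
[287. 245.] 994 0.0616 [ 0.4703 -0.0054  0.0598] [0.045 0.035 0.006]
```

View pics/w1.png

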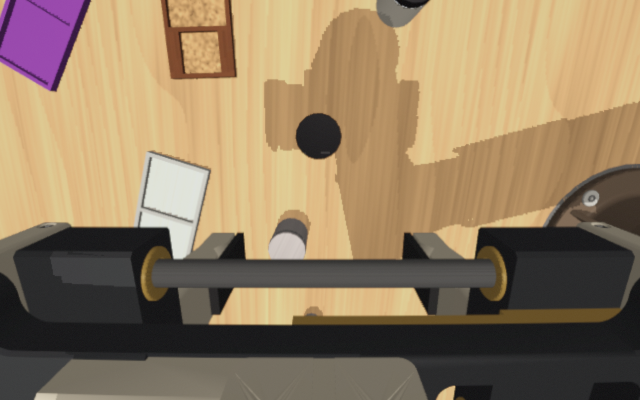

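Wrist view: the large weight is at (287,245), the short jar at (318,136) and the wooden tray at (205,45). Depth agrees with the earlier estimates.

>>> move_arm:
  moves: [8.7,-2.9,-1.5,0,0,0,0,8.7,-2.9,-1.5,0,0,0,0,8.7,-2.9,-1.5,0,0,0,0,8.7,0,0,4,0,0,0,8.7,0,0,4,0,0,0,8.7,0,0,4,0,0,0,8.7,0,0,0,0,0,0]

```text
clock: 3.25
tool_pos: [0.4649, -0.0055, 0.0979]
orientation: [179.5, -0.1, -87.5]
force: [-1.0, 0.2, 0.6]
opening: 0.0872
gripper_force: 0.0
```

```bash
python3 -c "
from h import *
go(.4703,.0005,.029)"
```

```text
at [ 0.4649 -0.0055  0.0979] [ 1.7946e+02 -1.3000e-01 -8.7490e+01] tool shift cm [-0.58 -0.57  6.89]
```

>>> move_arm:
  moves: [8.7,0,0,2,0,0,0,8.7,0,0,1,0,0,0,8.7,0,0,0,0,0,0,8.7,0,0,0,0,0,0]

```text
clock: 3.65
tool_pos: [0.4697, -0.0036, 0.0736]
orientation: [-179.9, 0.0, -87.4]
force: [-0.4, 1.1, 0.4]
opening: 0.0871
gripper_force: 0.0
```

```bash
python3 -c "
from h import *
go(.4703,.0005,.029)"
```

```text
at [ 0.4697 -0.0036  0.0736] [-179.94    0.    -87.37] tool shift cm [-0.41 -0.07  4.46]
```

>>> move_arm:
  moves: [8.7,-0.4,-0.1,0,0,0,0,8.7,0,0,2.2,0,0,0,8.7,0,0,2.2,0,0,0,8.7,0,0,0,0,0,0,0,0,0,0,0,0,0,0,0,0,0,0,0,0,0,0,0,0,0,0,0,0,0,0,0,0,0,0]

```text
clock: 4.45
tool_pos: [0.4704, 0.0008, 0.0292]
orientation: [-179.9, 0.0, -87.4]
force: [0.1, -0.1, 0.5]
opening: 0.0602
gripper_force: 0.0
```

>>> move_arm:
  moves: [0,0,0,0,0,0,0,0,0,0,0,0,0,0,0,0,0,0,0,0,0,0,0,0,0,0,0,0,0,0,0,-1,0,0,0,0,0,0,-3,0,0,0,0,0,0,-3,0,0,0,0,0,0,0,0,0,0]

```text
clock: 5.25
tool_pos: [0.4715, 0.0011, 0.1016]
orientation: [-179.7, 0.1, -87.3]
force: [0.2, -0.1, -7.3]
opening: 0.0444
gripper_force: 30.0
```

```bash
python3 -c "
from h import *
import math
t=math.radians(92.8)
B=lambda y:(.5859-.001+y*math.cos(t),-.2617+y*math.sin(t))
print(B(-.0255),B(.0365))
x,y=B(-.0255);go(x,y,.034)"
```

```text
(0.5861456691297882, -0.28716955650220655) (0.5831169834024601, -0.22524357598703765)
at [0.4715 0.0011 0.1016] [-1.7974e+02  8.0000e-02 -8.7340e+01] tool shift cm [ 29.33 -10.12   6.76]
```

>>> move_arm:
  moves: [0,3.5,-2.5,0,0,0,0,0,3.5,-2.5,0,0,0,0,0,3.5,-2.5,0,0,0,0,0,3.5,-2.5,0,0,0,0,0,0,0,-4,0,0,0,0,0,0,0,0,0,0,0,0,0,0,0,0,0]

```text
clock: 5.95
tool_pos: [0.5752, -0.1343, 0.1371]
orientation: [179.9, 0.1, -87.4]
force: [-0.8, 1.3, -8.2]
opening: 0.0441
gripper_force: 30.0
```

```bash
python3 -c "
from h import *
go(.586,-.287,.034); snap('wrist','w2')"
```

```text
at [ 0.5752 -0.1343  0.1371] [ 1.7991e+02  7.0000e-02 -8.7430e+01] tool shift cm [15.3  -0.39 10.31]
```

View pics/w2.png

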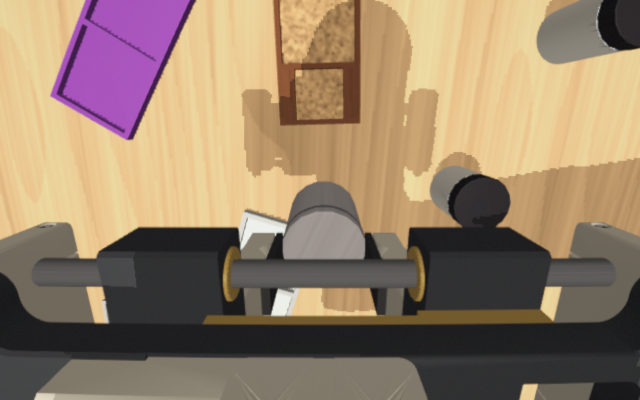

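Wrist view: the near edge of the wooden tray runs (281,125)–(360,122), and the small bay floor spans about (293,68)–(344,120).

```bash
python3 -c "
from h import *
s=load('w2')
w=atz(s,[[281,125],[360,122],[278,5],[357,5]],.01);print(w.round(4))
print(atz(s,[[295,69],[343,68],[297,120],[344,119]],.006).round(4))
m=(w[0]+w[1])/2; d=((w[2]+w[3])/2-m);d/=np.linalg.norm(d);print('yaxis',np.degrees(np.arctan2(-d[1],-d[0])))
c=m+d*.0645;print('centre',c,'large',c+d*.0255,'small',c-d*.0365)"
```

```text
[[ 0.6191 -0.1953  0.01  ]
 [ 0.5418 -0.2015  0.01  ]
 [ 0.6229 -0.3007  0.01  ]
 [ 0.5519 -0.3038  0.01  ]]
[[ 0.6068 -0.2478  0.006 ]
 [ 0.5612 -0.2506  0.006 ]
 [ 0.6038 -0.2006  0.006 ]
 [ 0.5574 -0.2036  0.006 ]]
yaxis 93.84361091604538
centre [ 0.58478219 -0.26274066  0.01      ] large [ 0.58649154 -0.2881833   0.01      ] small [ 0.58233547 -0.22632276  0.01      ]
```

>>> move_arm:
  moves: [0,3.9,-0.1,0,0,0,0,0,3.9,-0.1,0,0,0,0,0,3.9,-0.1,0,0,0,0,0,3.7,-0.1,0,0,0,0,0,0,0,4,0,0,0,0,0,0,3,0,0,0,0,0,0,0,0,0,0,0,0,0,0,0,0,0]

```text
clock: 6.8
tool_pos: [0.5864, -0.2876, 0.0678]
orientation: [179.9, 0.0, -87.3]
force: [1.0, -0.1, -6.4]
opening: 0.044
gripper_force: 30.0
```

```bash
python3 -c "
from h import *
go(.5863,-.2876,.033)"
```

```text
at [ 0.5864 -0.2876  0.0678] [ 1.7985e+02  2.0000e-02 -8.7300e+01] tool shift cm [-0.    0.01  3.48]
```

>>> move_arm:
  moves: [0,0,0,1.5,0,0,0,0,0,0,1,0,0,0,0,0,0,0.6,0,0,0,0,0,0,0.3,0,0,0,0,0,0,0.1,0,0,0,0,0,0,0,0,0,0,0,0,0,0,0,0,0]

```text
clock: 7.5
tool_pos: [0.5875, -0.2885, 0.034]
orientation: [-180.0, -0.0, -87.4]
force: [-2.4, -1.3, -1.5]
opening: 0.044
gripper_force: 30.0
```

>>> move_arm:
  moves: [0,0,0,0.1,0,0,0,0,0,0,0,0,0,0,8,0,0,0,0,0,0,8,0,0,0,0,0,0,8,0,0,0,0,0,0,8,0,0,0,0,0,0,8,0,0,0,0,0,0]

```text
clock: 8.2
tool_pos: [0.5876, -0.2882, 0.0324]
orientation: [-180.0, -0.0, -87.4]
force: [1.1, 0.3, 0.1]
opening: 0.0771
gripper_force: 0.0
```

>>> move_arm:
  moves: [8,0,0,-3,0,0,0,8,0,0,-4,0,0,0,8,0,0,-4,0,0,0,8.7,0,0,-3,0,0,0,8.7,-4,1,0,0,0,0,8.7,-4.5,1.5,0,0,0,0,8.7,0,0,0,0,0,0]

```text
clock: 8.9
tool_pos: [0.557, -0.2009, 0.1731]
orientation: [-179.9, 0.1, -87.2]
force: [0.6, -0.1, 0.0]
opening: 0.0868
gripper_force: 0.0
```

```bash
python3 -c "
from h import *
snap('wrist','w3'); go(.437,.1415,.18)"
```

```text
at [ 0.558  -0.2025  0.1732] [-1.7992e+02  1.0000e-02 -8.7200e+01] tool shift cm [-34.95  10.41  -0.68]
```

View pics/w3.png

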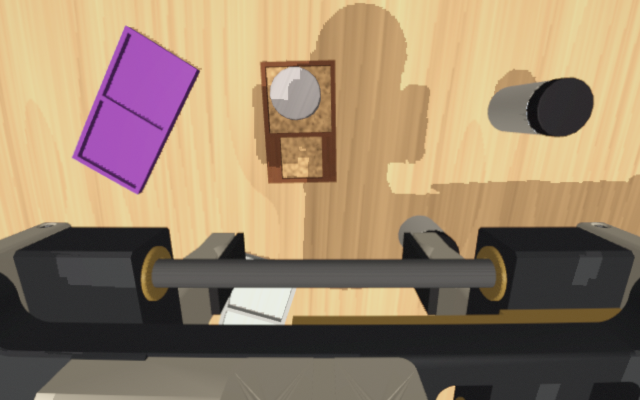

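The wrist view shows the large weight upright in the large bay at (296,93). Next is the small weight.

>>> move_arm:
  moves: [8.7,-4.4,1.3,0,0,0,0,8.7,-4.4,1.3,0,0,0,0,8.7,-4.4,1.3,0,0,0,0,8.7,-4.4,1.3,0,0,0,0,8.7,-4.4,1.3,0,0,0,0,8.7,-4.4,1.3,0,0,0,0,8.7,-4.4,1.3,0,0,0,0,8.7,-4.2,1.3,0,0,0,0]

```text
clock: 9.75
tool_pos: [0.4382, 0.142, 0.1727]
orientation: [-180.0, 0.0, -87.4]
force: [0.7, 0.2, 0.1]
opening: 0.0873
gripper_force: 0.0
```

>>> move_arm:
  moves: [6.5,0,0,4,0,0,0,6.5,0,0,4,0,0,0,6.5,0,0,0,0,0,0,6.5,0,0,0,0,0,0]

```text
clock: 10.15
tool_pos: [0.4389, 0.14, 0.0928]
orientation: [180.0, -0.1, -87.4]
force: [0.4, 0.2, 0.5]
opening: 0.0661
gripper_force: 0.0
```

```bash
python3 -c "
from h import *
go(.437,.1413,.029)"
```

```text
at [0.4389 0.14   0.0928] [ 1.7995e+02 -9.0000e-02 -8.7360e+01] tool shift cm [-0.14  0.19  6.38]
```

>>> move_arm:
  moves: [6.5,-0.1,0.2,0,0,0,0,6.5,0,0,3.2,0,0,0,6.5,0,0,3.2,0,0,0,6.5,0,0,0,0,0,0,0,0,0,0,0,0,0,0,0,0,0,0,0,0,0,0,0,0,0,0,0,0,0,0,0,0,0,0]

```text
clock: 10.95
tool_pos: [0.4371, 0.1417, 0.0295]
orientation: [-179.9, 0.1, -87.4]
force: [-0.1, -0.0, 0.7]
opening: 0.0384
gripper_force: 0.0
```

>>> move_arm:
  moves: [0,0,0,0,0,0,0,0,0,0,0,0,0,0,0,0,0,0,0,0,0,0,0,0,0,0,0,0,0,0,0,0,0,0,0,0,0,0,-2,0,0,0,0,0,0,-4,0,0,0,0,0,0,-4,0,0,0]

```text
clock: 11.75
tool_pos: [0.435, 0.1403, 0.1283]
orientation: [179.8, -0.1, -87.4]
force: [1.2, 0.9, -2.6]
opening: 0.0234
gripper_force: 30.0
```

```bash
python3 -c "
from h import *
go(.583,-.2260,.033)"
```

```text
at [0.435  0.1403 0.1283] [ 1.7981e+02 -1.2000e-01 -8.7380e+01] tool shift cm [ 37.27 -13.11   9.53]
```

>>> move_arm:
  moves: [0,4.6,-1.6,0,0,0,0,0,4.6,-1.6,0,0,0,0,0,4.6,-1.6,0,0,0,0,0,4.6,-1.6,0,0,0,0,0,4.6,-1.6,0,0,0,0,0,4.6,-1.6,0,0,0,0,0,4.6,-1.6,0,0,0,0,0,4.6,-1.6,0,0,0,0]

```text
clock: 12.55
tool_pos: [0.5808, -0.2223, 0.1271]
orientation: [179.9, 0.1, -87.4]
force: [0.4, 1.4, -1.5]
opening: 0.0239
gripper_force: 30.0
```

>>> move_arm:
  moves: [0,0.4,-0.3,0,0,0,0,0,0,0,2,0,0,0,0,0,0,0,0,0,0,0,0,0,0,0,0,0]

```text
clock: 12.95
tool_pos: [0.5834, -0.224, 0.1075]
orientation: [179.8, 0.0, -87.4]
force: [-0.5, -0.2, -2.4]
opening: 0.0236
gripper_force: 30.0
```

```bash
python3 -c "
from h import *
go(.583,-.2260,.033)"
```

```text
at [ 0.5834 -0.224   0.1075] [ 1.7984e+02  3.0000e-02 -8.7360e+01] tool shift cm [0.19 0.05 7.45]
```

>>> move_arm:
  moves: [0,0.2,0,2,0,0,0,0,0,0,2,0,0,0,0,0,0,1.5,0,0,0,0,0,0,1,0,0,0,0,0,0,0.5,0,0,0,0,0,0,0.3,0,0,0,0,0,0,0.1,0,0,0,0,0,0,0,0,0,0]

```text
clock: 13.75
tool_pos: [0.5848, -0.2264, 0.0349]
orientation: [-180.0, -0.0, -87.4]
force: [-0.2, -0.6, -2.2]
opening: 0.0236
gripper_force: 30.0
```

>>> move_arm:
  moves: [0,0,0,0.1,0,0,0,0,0,0,0.1,0,0,0,0,0,0,0,0,0,0,6,0,0,0,0,0,0,6,0,0,0,0,0,0,6,0,0,0,0,0,0,6,0,0,0,0,0,0,6,0,0,0,0,0,0]

```text
clock: 14.55
tool_pos: [0.5846, -0.2264, 0.0325]
orientation: [-180.0, -0.0, -87.4]
force: [0.0, -0.1, 0.5]
opening: 0.0569
gripper_force: 0.0
```

>>> move_arm:
  moves: [6,0,0,-2,0,0,0,6,0,0,-4,0,0,0,6,0,0,-4,0,0,0,8.7,0,0,-4,0,0,0,8.7,-4,3,0,0,0,0.14,8.7,-4,3,0,0,0,0.14,8.7,0,4,0,0,0,0,8.7,0,0,0,0,0,0]

```text
clock: 15.35
tool_pos: [0.4839, -0.135, 0.1729]
orientation: [180.0, 0.1, -103.2]
force: [1.7, -0.8, 1.0]
opening: 0.0866
gripper_force: 0.0
```

```bash
python3 -c "
from h import *
snap('wrist','w4'); go(.438,-.1372,.12)"
```

```text
at [ 0.4863 -0.1356  0.1733] [-1.7992e+02  4.0000e-02 -1.0321e+02] tool shift cm [1.26 4.67 5.33]
```

View pics/w4.png

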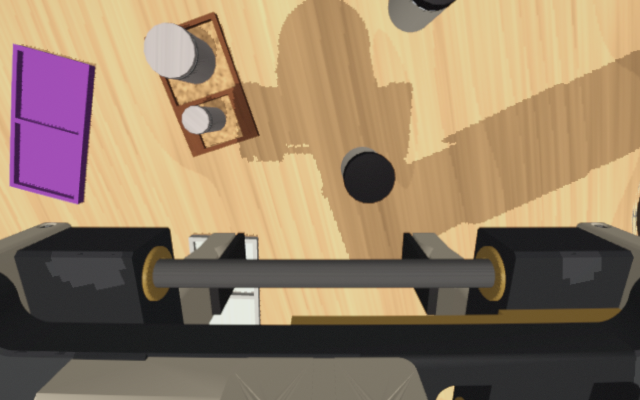

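Both weights stand in their bays: large (175,50), small (200,120). The short jar is at (368,176).

>>> move_arm:
  moves: [8.7,0.6,2.3,0,0,0,0,8.7,0.7,2.4,0,0,0,0,8.7,0,0,3.5,0,0,0,8.7,0,0,3,0,0,0,8.7,0,0,0,0,0,0,8.7,0,0,0,0,0,0]

```text
clock: 16.0
tool_pos: [0.4398, -0.1386, 0.1078]
orientation: [180.0, -0.1, -103.3]
force: [0.2, 0.3, 0.7]
opening: 0.0877
gripper_force: 0.0
```

```bash
python3 -c "
from h import *
go(.438,-.1373,.034)"
```

```text
at [ 0.4398 -0.1386  0.1078] [ 1.7996e+02 -5.0000e-02 -1.0330e+02] tool shift cm [-0.09  0.2   7.38]
```

>>> move_arm:
  moves: [8.7,-0.1,0.2,2.5,0,0,0,8.7,0,0,2.5,0,0,0,8.7,0,0,2.4,0,0,0,8.7,0,0,0,0,0,0,0,0,0,0,0,0,0,0,0,0,0,0,0,0,0,0,0,0,0,0,0,0,0,0,0,0,0,0]

```text
clock: 16.8
tool_pos: [0.4382, -0.1367, 0.0344]
orientation: [-179.9, 0.0, -103.3]
force: [0.0, 0.2, 0.2]
opening: 0.0607
gripper_force: 0.0
```

>>> move_arm:
  moves: [0,0,0,0,0,0,0,0,0,0,0,0,0,0,0,0,0,0,0,0,0,0,0,0,0,0,0,0,0,0,0,-1,0,0,0,0,0,0,-3,0,0,0,0,0,0,-4,0,0,0,0,0,0,0,0,0,0]

```text
clock: 17.6
tool_pos: [0.4406, -0.1369, 0.1183]
orientation: [-179.6, 0.1, -103.3]
force: [-0.5, 0.6, -0.5]
opening: 0.0489
gripper_force: 30.0
```

```bash
python3 -c "
from h import *
import math
t=math.radians(76.4)
B=lambda y:np.array((.6389+y*math.cos(t),-.0199+y*math.sin(t)))
print(B(-.0385),B(.0385)); a=B(.0385)
go(a[0],a[1],.04)"
```

```text
[ 0.62984703 -0.0573205 ] [0.64795297 0.0175205 ]
at [ 0.4406 -0.1369  0.1183] [-1.7956e+02  9.0000e-02 -1.0325e+02] tool shift cm [-19.78 -16.64   7.83]
```

>>> move_arm:
  moves: [0,-3.3,-2.8,0,0,0,0,0,-3.3,-2.8,0,0,0,0,0,-3.3,-2.8,0,0,0,0,0,-3.3,-2.8,0,0,0,0,0,-3.3,-2.8,0,0,0,0,0,-3.3,-2.7,0,0,0,0,0,0,0,3,0,0,0,0,0,0,0,0,0,0]

```text
clock: 18.4
tool_pos: [0.6427, 0.0178, 0.0785]
orientation: [179.6, -0.2, -103.3]
force: [-0.8, -0.4, -1.5]
opening: 0.0491
gripper_force: 30.0
```

```bash
python3 -c "
from h import *
go(.648,.0175,.038)"
```

```text
at [0.6427 0.0178 0.0785] [ 1.7956e+02 -1.7000e-01 -1.0333e+02] tool shift cm [-0.1  -0.53  4.05]
```

>>> move_arm:
  moves: [0,-0.1,-0.2,1.5,0,0,0,0,0,0,1,0,0,0,0,0,0,0,0,0,0,0,0,0,0,0,0,0]

```text
clock: 18.8
tool_pos: [0.6477, 0.0175, 0.0588]
orientation: [-180.0, -0.0, -103.3]
force: [0.3, 0.6, -1.8]
opening: 0.0488
gripper_force: 30.0
```

```bash
python3 -c "
from h import *
go(.648,.0175,.0375)"
```

```text
at [0.6477 0.0175 0.0588] [-179.99   -0.   -103.33] tool shift cm [-0.01 -0.03  2.13]
```

>>> move_arm:
  moves: [0,0,0,1,0,0,0,0,0,0,0.6,0,0,0,0,0,0,0.3,0,0,0,0,0,0,0.2,0,0,0,0,0,0,0.1,0,0,0,0,0,0,0,0,0,0,0,0,0,0,0,0,0]

```text
clock: 19.5
tool_pos: [0.6478, 0.0179, 0.0368]
orientation: [-180.0, 0.0, -103.3]
force: [-3.3, -1.2, 4.3]
opening: 0.0487
gripper_force: 30.0
```

>>> move_arm:
  moves: [8,0,0,0,0,0,0,8,0,0,0,0,0,0,8,0,0,0,0,0,0,8,0,0,0,0,0,0,8,0,0,-2,0,0,0,8,0,0,-4,0,0,0,8,0,0,-4,0,0,0,8,0,0,-4,0,0,0]

```text
clock: 20.3
tool_pos: [0.6476, 0.0179, 0.1778]
orientation: [180.0, -0.0, -103.3]
force: [1.4, 0.1, 0.7]
opening: 0.0799
gripper_force: 0.0
```

>>> move_arm:
  moves: [8.7,-4,0,0,0,0,0,8.7,-4,0,0,0,0,0,8.7,-4,0,0,0,0,0,8.7,0,0,0,0,0,0,8.7,0,0,0,0,0,0]

```text
clock: 20.8
tool_pos: [0.6753, 0.1357, 0.1758]
orientation: [180.0, -0.0, -103.2]
force: [-0.7, 0.3, 0.1]
opening: 0.0869
gripper_force: 0.0
```

```bash
python3 -c "
from h import *
snap('wrist','w5'); go(.3555,-.2868,.18)"
```

```text
at [0.6752 0.1348 0.176 ] [ 1.7997e+02 -3.0000e-02 -1.0328e+02] tool shift cm [48.37 21.43 -0.4 ]
```

View pics/w5.png

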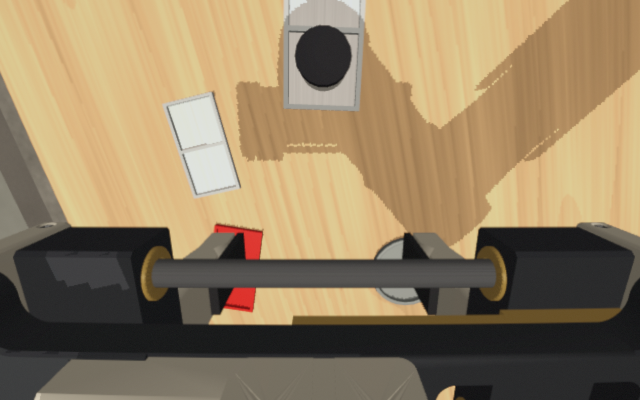

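Wrist view: the short jar is upright in the +y bay at (323,55). The tray's near edge runs (284,106)–(360,109), with the divider at about row 31.

```bash
python3 -c "
from h import *
s=load('w5')
w=atz(s,[[284,106],[360,109],[288,30],[362,32]],.01);print(w.round(4))
a=(w[0]+w[1])/2;b=(w[2]+w[3])/2;print(a,b,np.linalg.norm(w[0]-w[1]));x=w[0]-w[1];print(np.degrees(np.arctan2(x[1],x[0])))"
```

```text
[[ 0.6979  0.046   0.01  ]
 [ 0.6182  0.068   0.01  ]
 [ 0.6744 -0.0259  0.01  ]
 [ 0.6007 -0.0066  0.01  ]]
[0.65805451 0.05698497 0.01      ] [ 0.63754341 -0.01621774  0.01      ] 0.08276084881784092
-15.45723690367443
```

>>> move_arm:
  moves: [8.7,4.4,1.9,0,0,0,0,8.7,4.4,1.9,0,0,0,0,8.7,4.4,1.9,0,0,0,0,8.7,4.4,1.9,0,0,0,0,8.7,4.4,1.9,0,0,0,0,8.7,4.4,1.9,0,0,0,0,8.7,4.4,1.9,0,0,0,0,8.7,4.4,1.9,0,0,0,0]

```text
clock: 21.65
tool_pos: [0.4443, -0.1749, 0.1768]
orientation: [-179.9, 0.0, -103.4]
force: [1.1, -1.0, 1.5]
opening: 0.0872
gripper_force: 0.0
```

>>> move_arm:
  moves: [8.7,4.4,2.1,0,0,0,0,8.7,4.4,2.1,0,0,0,0,8.7,4.2,2.0,0,0,0,0,8.7,0,0,4,0,0,0,8.7,0,0,0,0,0,0,8.7,0,0,0,0,0,0]

```text
clock: 22.25
tool_pos: [0.3554, -0.2855, 0.1368]
orientation: [179.9, -0.0, -103.4]
force: [1.1, 0.8, 1.5]
opening: 0.0871
gripper_force: 0.0
```

```bash
python3 -c "
from h import *
go(.3555,-.2865,.05)
snap('wrist','w6');s=load('w6');P=cloud(s);z=P[:,:,2];m=((z>.075)&(z<.1)&(abs(P[:,:,0]-.3555)<.05)&(abs(P[:,:,1]+.287)<.05));T=P[m];print(len(T),T.min(0),T.max(0))"
```

```text
at [ 0.3554 -0.2855  0.1368] [ 1.7992e+02 -2.0000e-02 -1.0336e+02] tool shift cm [ 0.1  -0.04  8.68]
3078 [ 0.32972665 -0.31519155  0.07500453] [ 0.37932628 -0.26588254  0.08977234]
```

>>> move_arm:
  moves: [8.7,0.2,0,3,0,0,0,8.7,0,0,3,0,0,0,8.7,0,0,2.8,0,0,0,8.7,0,0,0,0,0,0,0,0,0,0,0,0,0,0,0,0,0,0,0,0,0,0,0,0,0,0,0,0,0,0,0,0,0,0]

```text
clock: 23.1
tool_pos: [0.3565, -0.2872, 0.0495]
orientation: [-179.9, -0.0, -103.3]
force: [-0.2, 0.4, 0.3]
opening: 0.0604
gripper_force: 0.0
```

>>> move_arm:
  moves: [0,0,0,0,0,0,0,0,0,0,0,0,0,0,0,0,0,0,0,0,0,0,0,0,-1,0,0,0,0,0,0,-4,0,0,0,0,0,0,-4,0,0,0,0,0,0,-3,0,0,0,0,0,0,0,0,0,0]

```text
clock: 23.9
tool_pos: [0.3581, -0.2881, 0.1732]
orientation: [-179.6, -0.1, -103.3]
force: [0.4, -0.2, -1.2]
opening: 0.049
gripper_force: 30.0
```

```bash
python3 -c "
from h import *
go(.6295,-.0565,.055)"
```

```text
at [ 0.3581 -0.2881  0.1732] [-1.7955e+02 -7.0000e-02 -1.0328e+02] tool shift cm [-28.78 -21.09  11.82]
```

>>> move_arm:
  moves: [0,-3.6,-2.6,0,0,0,0,0,-3.6,-2.6,0,0,0,0,0,-3.6,-2.6,0,0,0,0,0,-3.6,-2.6,0,0,0,0,0,-3.6,-2.6,0,0,0,0,0,-3.6,-2.6,0,0,0,0,0,-3.6,-2.7,0,0,0,0,0,-3.6,-2.7,0,0,0,0]

```text
clock: 24.7
tool_pos: [0.627, -0.0537, 0.1677]
orientation: [179.9, -0.0, -103.3]
force: [-0.0, -0.7, -0.6]
opening: 0.049
gripper_force: 30.0
```

>>> move_arm:
  moves: [0,0,0,3,0,0,0,0,0,0,3,0,0,0,0,0,0,0,0,0,0,0,0,0,0,0,0,0]

```text
clock: 25.1
tool_pos: [0.6259, -0.0555, 0.1082]
orientation: [179.9, -0.1, -103.3]
force: [-0.3, -0.1, 0.2]
opening: 0.0489
gripper_force: 30.0
```

```bash
python3 -c "
from h import *
go(.6295,-.0575,.0525)"
```

```text
at [ 0.6259 -0.0555  0.1082] [ 1.799e+02 -7.000e-02 -1.033e+02] tool shift cm [ 0.12 -0.39  5.57]
```

>>> move_arm:
  moves: [0,0.1,-0.2,2,0,0,0,0,0,0,1.5,0,0,0,0,0,0,1,0,0,0,0,0,0,0.5,0,0,0,0,0,0,0.3,0,0,0,0,0,0,0.2,0,0,0,0,0,0,0,0,0,0,0,0,0,0,0,0,0]

```text
clock: 25.9
tool_pos: [0.6284, -0.0565, 0.0539]
orientation: [-180.0, 0.0, -103.3]
force: [-0.1, 0.2, -1.0]
opening: 0.0492
gripper_force: 30.0
```

>>> move_arm:
  moves: [0,0,0,0.1,0,0,0,0,0,0,0.1,0,0,0,0,0,0,0,0,0,0,8,0,0,0,0,0,0,8,0,0,0,0,0,0,8,0,0,0,0,0,0,8,0,0,0,0,0,0,8,0,0,0,0,0,0]

```text
clock: 26.7
tool_pos: [0.6281, -0.0565, 0.0512]
orientation: [180.0, -0.0, -103.3]
force: [0.3, 0.5, 0.2]
opening: 0.0791
gripper_force: 0.0
```

>>> move_arm:
  moves: [8,0,0,-2,0,0,0,8,0,0,-4,0,0,0,8,0,0,-4,0,0,0,8.7,0,0,-3,0,0,0,8.7,-4,0,0,0,0,0,8.7,-4,2,0,0,0,0,8.7,-4,2,0,0,0,0,8.7,-4,2,0,0,0,0]

```text
clock: 27.5
tool_pos: [0.6061, 0.1144, 0.1814]
orientation: [-180.0, 0.0, -103.3]
force: [0.0, 0.5, -0.4]
opening: 0.0869
gripper_force: 0.0
```

```bash
python3 -c "
from h import *
snap('wrist','w7'); go(.3766,.3197,.18)"
```

```text
at [0.6052 0.1197 0.1815] [-1.7999e+02  1.1000e-01 -1.0319e+02] tool shift cm [-14.25  26.82   0.15]
```

View pics/w7.png

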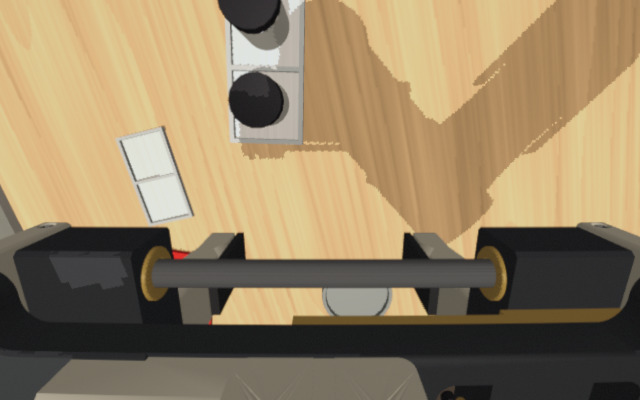

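Both jars stand in their bays, at (250,8) and (257,98). Now the cup.

>>> move_arm:
  moves: [8.7,-2,3.8,0,0,0,0,8.7,-2,3.8,0,0,0,0,8.7,-2,3.8,0,0,0,0,8.7,-2,3.8,0,0,0,0,8.7,-2,3.8,0,0,0,0,8.7,-2,3.8,0,0,0,0,8.7,-2,3.8,0,0,0,0,8.7,0,0,3,0,0,0]

```text
clock: 28.35
tool_pos: [0.379, 0.3155, 0.1549]
orientation: [-179.8, 0.5, -103.0]
force: [0.2, 0.2, -0.6]
opening: 0.0871
gripper_force: 0.0
```

>>> move_arm:
  moves: [8.7,0,0,4,0,0,0,8.7,0,0,0,0,0,0,8.7,0,0,0,0,0,0]

```text
clock: 28.65
tool_pos: [0.3802, 0.3102, 0.1118]
orientation: [-180.0, -0.1, -103.3]
force: [0.5, 0.1, 1.3]
opening: 0.0868
gripper_force: 0.0
```

```bash
python3 -c "
from h import *
go(.3766,.3197,.031)
snap('wrist','w8');s=load('w8');P=cloud(s);z=P[:,:,2];m=((z>.05)&(z<.075)&(abs(P[:,:,0]-.3766)<.045)&(abs(P[:,:,1]-.32)<.05));T=P[m];print(len(T),T.min(0),T.max(0))"
```

```text
at [0.3802 0.3102 0.1118] [-1.7999e+02 -9.0000e-02 -1.0329e+02] tool shift cm [-0.84  0.56  8.08]
1392 [0.34681722 0.28987014 0.05000411] [0.40581237 0.34924053 0.06441554]
```

View pics/w8.png

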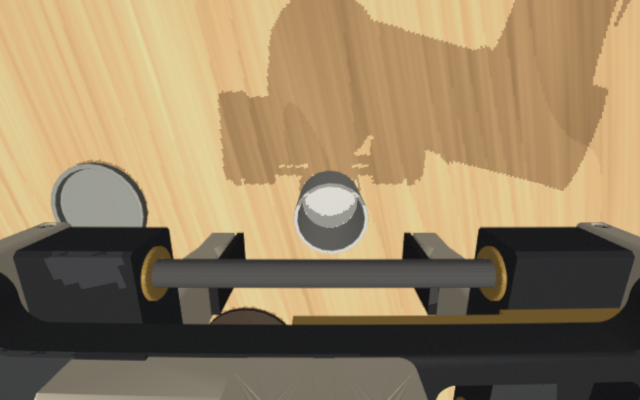

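The cup is at (331,215) between the fingers, centre (0.3765, 0.3196), and the stand at (100,200).

>>> move_arm:
  moves: [8.7,-0.8,0.5,0,0,0,0,8.7,0,0,0,0,0,0,8.7,0,0,3,0,0,0,8.7,0,0,3,0,0,0,8.7,0,0,2,0,0,0,8.7,0,0,0,0,0,0,0,0,0,0,0,0,0,0,0,0,0,0,0,0]

```text
clock: 29.5
tool_pos: [0.3776, 0.3205, 0.0329]
orientation: [-179.9, 0.1, -103.3]
force: [0.0, 0.4, -0.4]
opening: 0.0759
gripper_force: 0.0
```

>>> move_arm:
  moves: [0,0,0,0,0,0,0,0,0,0,0,0,0,0,0,0,0,0,0,0,0,0,0,0,0,0,0,0,0,0,0,0,0,0,0,0,0,0,-2,0,0,0,0,0,0,-4,0,0,0,0,0,0,-2,0,0,0]

```text
clock: 30.3
tool_pos: [0.3775, 0.3201, 0.1139]
orientation: [-179.9, 0.1, -103.3]
force: [0.5, 0.5, -0.8]
opening: 0.0572
gripper_force: 30.0
```

```bash
python3 -c "
from h import *
s=load('w8');print('stand rim',atz(s,[[53,200],[147,212],[98,162]],.01).round(4))
go(.600,.272,.036)"
```

```text
stand rim [[0.6394 0.2552 0.01  ]
 [0.5523 0.2883 0.01  ]
 [0.5796 0.2312 0.01  ]]
at [0.3775 0.3201 0.1139] [-1.7994e+02  1.1000e-01 -1.0329e+02] tool shift cm [ -0.44 -22.76   7.79]
```

>>> move_arm:
  moves: [0,-0.1,-4.5,0,0,0,0,0,-0.1,-4.5,0,0,0,0,0,-0.1,-4.5,0,0,0,0,0,-0.1,-4.5,0,0,0,0,0,0,-4.5,0,0,0,0,0,0,0,3,0,0,0,0,0,0,0,0,0,0,0,0,0,0,0,0,0]

```text
clock: 31.1
tool_pos: [0.5959, 0.2707, 0.0806]
orientation: [179.9, -0.1, -103.3]
force: [-0.4, 0.3, -1.0]
opening: 0.0579
gripper_force: 30.0
```

```bash
python3 -c "
from h import *
go(.5985,.2725,.036)"
```

```text
at [0.5959 0.2707 0.0806] [ 1.7990e+02 -1.4000e-01 -1.0332e+02] tool shift cm [-0.23 -0.22  4.46]
```

>>> move_arm:
  moves: [0,-0.1,-0.1,2,0,0,0,0,0,0,1.2,0,0,0,0,0,0,0.6,0,0,0,0,0,0,0.4,0,0,0,0,0,0,0.2,0,0,0,0,0,0,0,0,0,0,0,0,0,0,0,0,0]

```text
clock: 31.8
tool_pos: [0.5983, 0.2724, 0.0379]
orientation: [-180.0, 0.0, -103.3]
force: [0.0, -0.0, -1.4]
opening: 0.0578
gripper_force: 30.0
```

>>> move_arm:
  moves: [0,0,0,0.2,0,0,0,0,0,0,0,0,0,0,0,0,0,0,0,0,0]

```text
clock: 32.1
tool_pos: [0.598, 0.2722, 0.0354]
orientation: [-180.0, 0.0, -103.3]
force: [-0.4, 0.4, -0.8]
opening: 0.058
gripper_force: 30.0
```

>>> move_arm:
  moves: [8.5,0,0,0,0,0,0,8.5,0,0,0,0,0,0,8.5,0,0,0,0,0,0,8.5,0,0,0,0,0,0,8.5,0,0,0,0,0,0,8.5,0,0,-2,0,0,0,8.5,0,0,-4,0,0,0,8.5,0,0,-4,0,0,0]

```text
clock: 32.9
tool_pos: [0.5975, 0.2718, 0.1358]
orientation: [179.9, -0.1, -103.3]
force: [1.1, 1.3, -0.3]
opening: 0.085
gripper_force: 0.0
```

>>> move_arm:
  moves: [8.5,0,0,-4,0,0,0,8.5,-4,0,-2,0,0,0,8.5,-4,4,0,0,0,0,8.5,0,4,0,0,0,0,8.5,0,0,0,0,0,0]

```text
clock: 33.4
tool_pos: [0.5386, 0.3646, 0.1957]
orientation: [179.9, 0.0, -103.1]
force: [0.5, -0.8, 0.3]
opening: 0.0851
gripper_force: 0.0
```

```bash
python3 - <<'E'
from h import *
snap('side','s9'); snap('wrist','w9')
a=cv2.imread('pics/s9.png')[100:390,160:460]; b=cv2.imread('pics/w9.png')
cv2.imwrite('pics/c9.png',np.hstack([cv2.resize(a,(400,387)),cv2.resize(b,(400,250))[:,:] if 0 else cv2.copyMakeBorder(cv2.resize(b,(400,250)),0,137,0,0,cv2.BORDER_CONSTANT)]))
s=load('s9'); P=cloud(s); z=P[:,:,2]
m=((z>.02)&(z<.12)&(P[:,:,0]>.3)&(P[:,:,0]<.75)&(abs(P[:,:,1])<.4)).astype(np.uint8)
k,l,st,ce=cv2.connectedComponentsWithStats(m)
for i in range(1,k):
    if st[i,4]<25: continue
    Q=P[l==i]; zt=np.percentile(Q[:,2],95); T=Q[Q[:,2]>zt-.006]
    print(ce[i].round(),st[i,4],'ztop',zt.round(4),'c',((T.min(0)+T.max(0))/2).round(4),'ext',np.ptp(T,axis=0).round(3))
E
```

```text
[346. 161.] 274 ztop 0.0618 c [ 0.5869 -0.2621  0.0599] ext [0.043 0.104 0.008]
[300. 190.] 63 ztop 0.0696 c [0.6508 0.0104 0.0686] ext [0.038 0.034 0.006]
[297. 204.] 169 ztop 0.062 c [0.6509 0.0385 0.0607] ext [0.03  0.011 0.009]
[283. 256.] 674 ztop 0.0624 c [0.5974 0.2736 0.0614] ext [0.058 0.063 0.01 ]
```

View pics/c9.png

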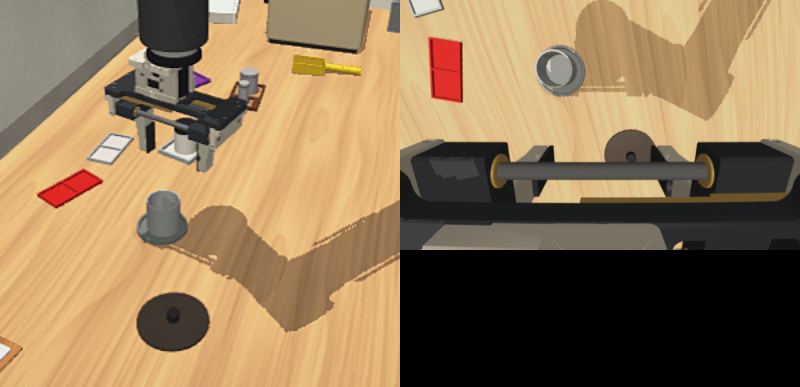

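The cup sits flat in the stand: its top is at 62.4 mm against 63 expected, at (162,215) on the left and (560,68) on the right. The weights, lid and scoop are in place.

```bash
python3 -c "
from plant import ctrl
print(ctrl.close_job())"
```

```text
the job is handed in; nothing more can be done
None
```

I placed both weights, both jars and the cup upright in their places in the order asked and let them go, left the scoop and lid alone, and handed the job in at about 33.5 s; no verdict came back.

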